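# Tip the drill-bit case out of a tight sprung rack and pack it in the tote

## Robot

A 6-joint arm with a two-finger parallel gripper is mounted at the origin on a cart in front of the work surface, level with it; the furniture and walls round the work are solid. World frame = base frame: x ahead of the robot, y to its left, z up, the work surface at z = 0. Lengths are in m, angles in degrees, forces in N, time in s.
With the tool pointing down it reaches from about 0.35 to 0.875 m from the base axis. Payload 4.2 kg.
Tool frame: the origin (TCP) lies midway between the tips of the shut fingers; the grasp point (between the pads) lies r.pinch_z behind it (r.pinch_z is the distance from the TCP to the grasp point, in m); z points along the fingers, y is the direction in which the jaws open and shut (so a half turn about z gives the same grasp; the last joint's range is limited). The gripper opens to 87 mm and grips with 3 to 60 N. Pads are 19 mm wide; open, the fingers measure 117 mm over their backs; the gripper's body (75 mm by 190 mm) begins 51 mm behind the grasp point.
Start: joints at [84.374, 22.042, 0.453, 0, -68.411, -14.817], TCP at [0.218, 0.586, 0.223] pointing down, gripper open.
Joint ranges: [-179.83, 179.83], [-69.29, 118.12], [-61.27, 80.66], [-181.25, 117.63], [-171.15, -9.14], [-177.46, 177.46]. Speed limits (degrees/s): [159.86, 159.86, 180, 180, 180, 180].

## Interface

Orientations are given as a 3x3 rotation matrix whose columns are the frame's x, y, z axes.
In Python, from station import r gives the robot as it stands. The module is installed in compiled form; this text tells all that it offers.
- The arm moves only by the tool play_rows, never from a script. Its argument "deltas" is a list of rows, each a list of 7 numbers: the shift along the tool's x, y, z in units of 25 mm (1.0 is 25 mm), then the turn, a rotation vector about the tool's x, y, z in units of 5 degrees (1.0 is 5 degrees), then the finger opening in mm, from 0 to 87. In form: [[tx, ty, tz, wx, wy, wz, fingers], ...]. A call has 1 to 12 rows; each row is the pose to reach, as a shift and turn from the pose commanded when the call began, along the tool's axes at that moment; what a row does not reach only later rows make up. A row lasts 1/10 s, in which the tool goes at most 50 mm and 8.59 degrees, less where a joint would pass 70% of its speed; a pose out of reach is approached as far as the arm can. A call with a gripper value outside its range is refused whole. The fingers move at their own pace and stop on an object; the grip force is fixed at half the most. Time passes only in rows, so rows that repeat a pose let the fingers close. It gives the time, the measured TCP pose, the force and the opening at its end, in the units of the state.
- r.sense(): the state, without advancing time (a new reading comes with each control period).
- r.capture(name): name is "side" or "top"; returns a dict with "pixels" (400x640x3 uint8, red, green, blue), "camera_matrix" (3x3 intrinsics, pixels), "k1" (the pictures are not rectified: a ray, as slopes to the right and down, at radius r is drawn at 1 + k1 r^2 times it, then the intrinsics apply), "R" (3x3) and "t" (3): a world point X has camera coordinates R X + t. Camera axes: x right, y down, z forward; pixel columns grow to the right and rows downward; lengths in m; the calibration is good to about 2 mm. A picture is of the moment at which its call begins. There is no depth.
- r.finish_job(): hands the job in, once; it reports no verdict.
Trained networks look in the newest picture that a camera, given by its name, has taken for a name from the list of things; names that differ only in an ending like _2 or _b are one class to them, and where a whole thing is asked for, a point or a joint stands for the part that bears it (a point fixed in the world has none). Each returns a list of dicts, best first, with "score" (0 to 1); they miss things now and then, are a little off and sometimes report something else, mostly with a low value. They report only what shows in the picture. A call takes as long as a camera call.
- r.spot_in(camera, target): "centre" ([x, y, z] in m, in world coordinates, good to about 4 mm: the middle of the surface that is visible of it).
- r.cut_out(camera, target): "region" (400x640 bool, what is visible of it).
The state is a dict: "time_s": time; "joints": joint angles; "joint_velocities": joint speeds; "effort": joint torques, N m; "tcp_pos": TCP position; "ee_rot": TCP orientation; "wrist_force": force on the tool from outside, world axes, zero at the start; "moment": the same for the moment, N m; "gripper_width": opening from 0.0 (shut) to 1.0 (fully open).
Only numpy, scipy, OpenCV 4.12 (cv2) and the standard library are available. Lean on these libraries where they do the work, as an engineer would, in place of code of your own. Each camera call takes 0.05 s, during which the arm holds its last target.

## Task

The drill-bit case (the one with the latch on its spine) stands wedged between, or beside, two plywood boxes in the sprung rack. Tip it forward by its top edge until it leans well out of the row, then take hold of the part that sticks out, draw it out and stand it upright, same end up, in the empty bay of the carry tote. Do not let the case fall over, leave both plywood boxes standing in the rack, and leave the tape measure where it lies in the tote.

Things in the scene. Friction and masses are not known exactly. Their poses are not given: they have to be found in the camera images.
- bit_case: Closed plastic drill-bit case, 0.28-0.54 kg, on end like a book: 109 mm deep, 170 tall, 41 thick. Own y axis: up; x: from the spine (faces the robot, small black latch half-way up, 4 mm proud) to the back; z: across the thickness. Origin half-way up on the broad face at the robot's left; the case fills x -55..+55 (body without latch and hinges -51..+49), y -85..+85, z 0..+41 mm.
- case_top (a point): Centre of the case's upper end (100 x 41 mm). On the back, 20 to 50 mm below the upper end, is a hinge knuckle 6 mm proud.
- case_foot (a point): Centre of the case's lower end, on which it stands. Pulled at the top, the case pivots on its lower front edge behind the rack's lip and rubs on its neighbours. It stays leaning where it is left from about 0.4 rad to its balance near 0.53 rad; left at less, a heavy one may sink back, and far past balance it falls forward.
- rack: Fixed plywood rack, 200 mm wide, open at top and front. Origin at bench height under the middle of the row; x to its back, y to its left, z up. Floor 12 mm thick; front lip 10 mm above it, inner side at x -57 mm; the back is only a rail, 60 mm high, x +65..+77 mm. Three items of equal size stand at x 0, y +41, 0, -41 mm in any order, under 1 mm apart, tops 182 mm over the bench.
- cheek (a joint): Sprung right side (-y) of the rack, 155 mm high: presses the row against the fixed left side (152 mm high) with about 9 N, so that the case rubs on its neighbours (3 to 12 N to tip it by the top). Value in m: 0 with the row full, grows to 0.006 at its stop as it follows.
- ply_box_a: Closed plywood box, 0.45 kg, on end in the rack: 109 mm deep, 170 tall, 41 thick, origin and axes as the case's; pinned seams, no latch.
- ply_box_b: The other plywood box, just the same.
- tote: Open wooden carry tote, fixed, 160 (x) x 166 (y) x 70 mm high, walls, floor and partition 6 mm. Origin under its centre. Two bays side by side, each 148 (x) x 74 (y) mm inside: the left one (+y) holds the tape measure, the right one (-y) is empty.
- bay (a point): Centre of the empty bay's floor, 6 mm over the bench, 40 mm to the -y side of the tote's origin. The case shall stand here, its depth along the tote's x.
- tape: Pocket tape measure, 66 x 84 x 44 mm, lying in the tote's other bay. Origin at its underside.

How it is judged (in metres and radians):
On the way:
1. the case leans forward out of the row by at least 0.25 rad, its foot still in the rack (angle between bit_case's own y axis and vertical above 0.25 rad and x of case_top in the frame of rack below -0.02 m and z of case_foot in the frame of rack below 0.06 m and x of case_foot in the frame of rack above -0.04 m), for 0.2 s.
At the end, for the whole second after the job is handed in: The case stands at rest on the floor of the tote's empty bay, same end up, within 0.1 rad of upright; both plywood boxes stand in the rack within 30 mm of where they were and within 0.15 rad of upright; the tape measure lies within 30 mm of where it was (z of case_foot in the frame of tote below 0.012 m and angle between bit_case's own y axis and vertical below 0.1 rad and y of case_foot in the frame of tote between -0.064 and -0.016 m and x of case_foot in the frame of tote between -0.035 and 0.035 m and linear speed of bit_case below 0.02 m/s and angle between each of ply_box_a, ply_box_b's own y axis and vertical below 0.15 rad and distance of each of ply_box_a, ply_box_b, tape from where it was at the start of the episode below 0.03 m); the robot touches nothing.
It fails at once if the case falls over (leans more than 1.2 rad) (angle between bit_case's own y axis and vertical above 1.2 rad).
It fails at once if a plywood box is tipped by more than 0.5 rad (angle between any of ply_box_a, ply_box_b's own y axis and vertical above 0.5 rad).
It also fails if it takes over 58 s, if anything falls off the work surface, if the arm or the gripper's body presses on something with over 40 N, if the wrist force passes 120 N, or if a joint passes its speed limit or range.

## Working session

There is one attempt and no reset: what is moved stays moved. The work goes in short steps, Python scripts to look and compute and a tool call to move; the robot and the scene stay as the last step left them, time stands still between calls to the robot, and variables do not carry over. Pictures are saved under pics/ and viewed, and the job is handed in when it is done.

Besides the shell and the picture viewer there is one more tool, called after "Request:" by a JSON object that holds its "name" and its "arguments", one argument or row to a line. play_rows: Moves the arm, as the interface text tells. Its arguments: {"type":"object","properties":{"deltas":{"type":"array","items":{"type":"array","items":{"type":"number"}}}},"required":["deltas"]}

```bash
mkdir -p pics; ls; cat > h.py <<'E'
import numpy as np, cv2
from station import r
def cap(cam,name=None):
    c=r.capture(cam)
    if name: cv2.imwrite(f'pics/{name}.png',c['pixels'][:,:,::-1])
    return c
def proj(c,X):
    X=np.atleast_2d(X); p=X@np.array(c['R']).T+np.array(c['t']); s=p[:,:2]/p[:,2:]
    s=s*(1+c['k1']*(s**2).sum(1,keepdims=True)); K=np.array(c['camera_matrix'])
    return s@K[:2,:2].T+K[:2,2]
def ray(c,uv):
    K=np.array(c['camera_matrix']); d=(np.atleast_2d(uv)-K[:2,2])/np.array([K[0,0],K[1,1]])
    s=d.copy()
    for _ in range(30): s=d/(1+c['k1']*(s**2).sum(1,keepdims=True))
    R=np.array(c['R']);t=np.array(c['t'])
    D=np.c_[s,np.ones(len(s))]@R; o=-R.T@t
    return o,D
def onz(c,uv,z):
    o,D=ray(c,uv); return o+D*((z-o[2])/D[:,2:])
E
python3 - <<'E'
from h import *
np.set_printoptions(precision=4,suppress=True)
s=r.sense(); print(s, r.pinch_z)
for cam in ['side','top']:
    c=cap(cam,cam+'0')
    R=np.array(c['R']);print(cam,c['camera_matrix'],c['k1'],'pos',-R.T@np.array(c['t']))
    for n in ['bit_case','ply_box_a','rack','tote','tape','case_top','cheek']:
        try: print(n,[(np.round(d['centre'],3),round(d['score'],2)) for d in r.spot_in(cam,n)])
        except Exception as e: print(n,e)
E
```

```text
pics
{'time_s': 0.0, 'joints': array([ 84.3735,  22.0923,   0.3814,  -0.0285, -68.4113, -14.8178]), 'joint_velocities': array([ 0.059 ,  0.0236,  0.0835, -0.0039, -0.0595,  0.0942]), 'effort': array([  0.0005, -39.0665,  18.7406,   4.22  ,   0.0109,  -0.0002]), 'tcp_pos': array([0.2181, 0.5851, 0.2215]), 'ee_rot': array([[ 0.9369, -0.3495, -0.0007],
       [-0.3495, -0.9369, -0.0021],
       [ 0.0001,  0.0022, -1.    ]]), 'wrist_force': array([ 0.7389, -0.3209,  0.2635]), 'moment': array([-0.0041, -0.0201, -0.0137]), 'gripper_width': 1.0000369055615592} 0.0187
side [[385.7439   0.     318.3721]
 [  0.     385.7439 200.0038]
 [  0.       0.       1.    ]] -0.057287951303592176 pos [0.3735 0.7944 0.4782]
bit_case [(array([0.56 , 0.158, 0.184]), 0.73)]
ply_box_a [(array([0.57 , 0.219, 0.161]), 0.92), (array([0.55 , 0.12 , 0.168]), 0.57)]
rack [(array([0.606, 0.233, 0.068]), 0.91)]
tote [(array([ 0.563, -0.168,  0.05 ]), 0.96)]
tape [(array([ 0.562, -0.166,  0.046]), 0.15)]
case_top [(array([0.563, 0.158, 0.182]), 0.62)]
cheek []
top [[414.7761   0.     321.7469]
 [  0.     414.7761 202.3125]
 [  0.       0.       1.    ]] 0.0003185618919079877 pos [ 0.1409 -0.2471  0.797 ]
bit_case [(array([0.557, 0.158, 0.181]), 0.72)]
ply_box_a [(array([0.56 , 0.111, 0.165]), 0.84), (array([0.555, 0.194, 0.174]), 0.76)]
rack [(array([0.585, 0.081, 0.061]), 0.81)]
tote [(array([ 0.599, -0.188,  0.025]), 0.93)]
tape [(array([ 0.561, -0.136,  0.043]), 0.79), (array([0.559, 0.156, 0.174]), 0.64)]
case_top [(array([0.557, 0.159, 0.184]), 0.77), (array([ 0.559, -0.138,  0.043]), 0.16)]
cheek [(array([0.603, 0.087, 0.11 ]), 0.9)]
```

View pics/side0.png

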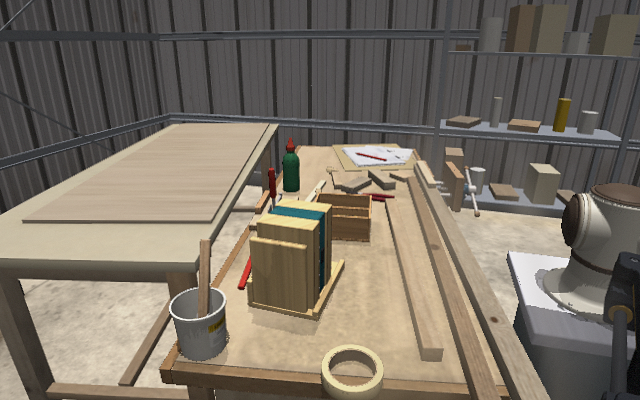

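View pics/top0.png

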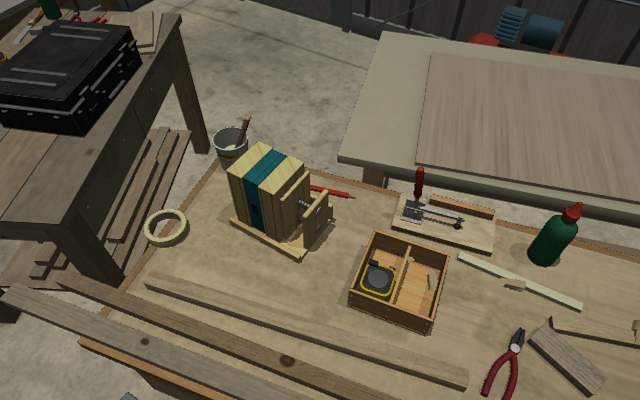

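The case is the teal item in the middle of the row (top view about (265,172), side view about (310,212)). The tape is in the tote's left bay and the right bay is empty, around (418,280) in the top view. Next I zoom in to get the yaws.

```bash
python3 - <<'E'
import cv2,numpy as np
a=cv2.imread('pics/top0.png')
x=cv2.resize(a[135:265,215:345],None,fx=6,fy=6,interpolation=cv2.INTER_CUBIC)[:600]
cv2.imwrite('pics/z1.png',cv2.resize(a[135:260,215:355],(672,600),interpolation=cv2.INTER_CUBIC))
cv2.imwrite('pics/z2.png',cv2.resize(a[225:340,335:460],(652,600),interpolation=cv2.INTER_CUBIC))
b=cv2.imread('pics/side0.png')
cv2.imwrite('pics/z3.png',cv2.resize(b[180:325,235:385],(620,600),interpolation=cv2.INTER_CUBIC))
E
```

```text
(no output)
```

View pics/z1.png

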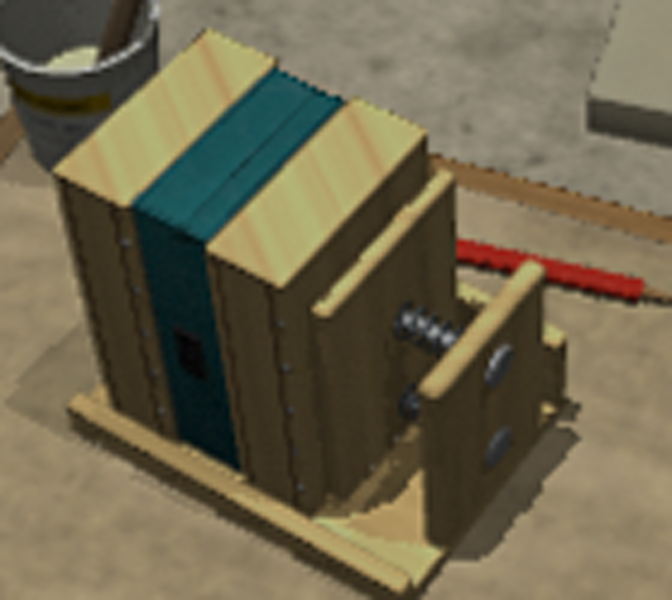

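View pics/z2.png

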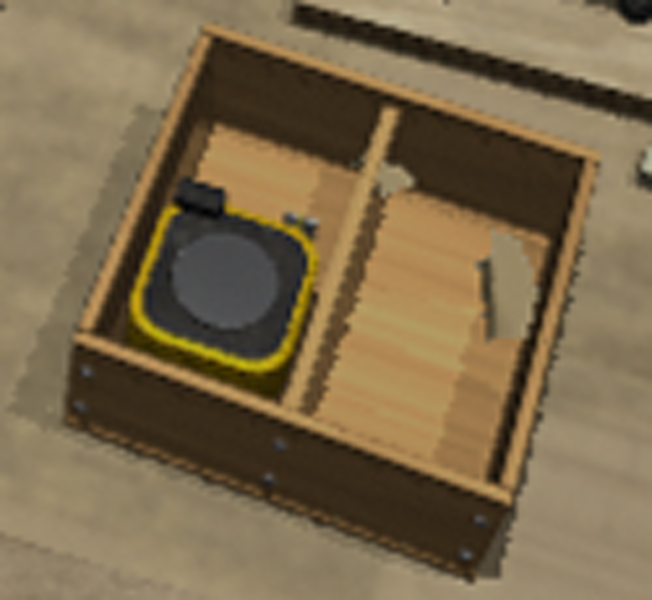

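View pics/z3.png

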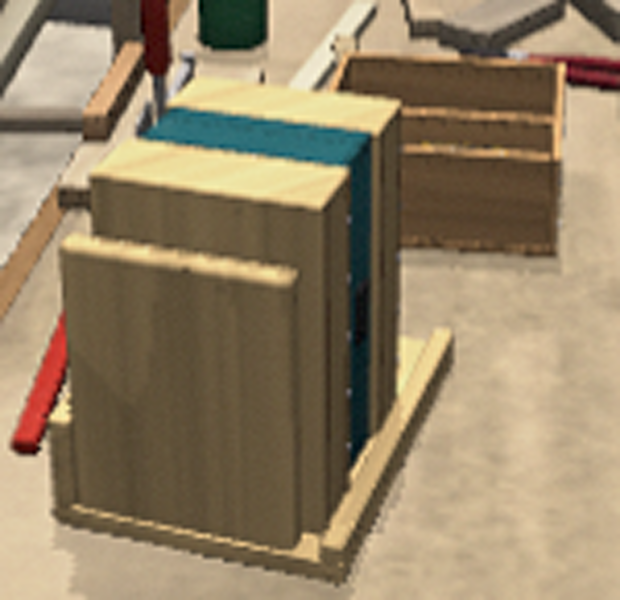

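```bash
python3 - <<'E'
from h import *
from scipy.optimize import least_squares
np.set_printoptions(precision=4,suppress=True)
ct=cap('top');cs=cap('side')
T=lambda p:np.array(p)/4.8+[215,135]
T2=lambda p:np.array(p)/5.216+[335,225]
S=lambda p:np.array(p)/4.133+[235,180]
# row
m=[(ct,T([57,175]),(-.0545,.0615)),(ct,T([208,30]),(.0545,.0615)),(ct,T([427,133]),(.0545,-.0615)),(ct,T([282,287]),(-.0545,-.0615)),
(ct,T([135,207]),(-.051,.0205)),(ct,T([208,245]),(-.051,-.0205)),(ct,T([272,70]),(.049,.0205)),(ct,T([345,100]),(.049,-.0205)),
(cs,S([325,208]),(-.0545,.0615)),(cs,S([92,178]),(.0545,.0615)),(cs,S([195,80]),(.0545,-.0615)),(cs,S([400,100]),(-.0545,-.0615))]
def fit(m,z,sel=None,x0=(.57,.15,0)):
    mm=[k for k in m if sel is None or k[0] is sel]
    def f(q):
        c,s=np.cos(q[2]),np.sin(q[2]); out=[]
        for cam,uv,l in mm:
            X=[q[0]+c*l[0]-s*l[1],q[1]+s*l[0]+c*l[1],z]
            out+=list(proj(cam,X)[0]-uv)
        return np.array(out)
    o=least_squares(f,x0); print(o.x,np.degrees(o.x[2]),'rms',np.sqrt((o.fun**2).mean())); 
    return o.x
for sel in (None,ct,cs): fit(m,.182,sel)
t=[(ct,T2([207,28]),(.08,.083)),(ct,T2([597,157]),(.08,-.083)),(ct,T2([508,497]),(-.08,-.083)),(ct,T2([80,340]),(-.08,.083)),
(cs,S([345,55]),(.08,-.083)),(cs,S([565,65]),(-.08,-.083)),(cs,S([555,155]),(-.08,.083))]
for sel in (None,ct,cs): fit(t,.07,sel,(.57,-.17,0))
# teal corner rays at z .182
print(onz(ct,[T([135,207]),T([208,245]),T([272,70]),T([345,100])],.182))
E
```

```text
[ 0.6037  0.1562 -0.0144] -0.8254249416780339 rms 0.9716474406084964
[ 0.6041  0.1554 -0.0212] -1.2143607035773647 rms 0.6239793915677985
[ 0.6009  0.1633 -0.0054] -0.30933121539842096 rms 0.6155008705026558
[ 0.5888 -0.1744  0.1375] 7.877498190077403 rms 1.213885439982934
[ 0.5892 -0.1747  0.1428] 8.181948889279965 rms 1.2612933913690287
[ 0.5873 -0.1678  0.1205] 6.9057498919418485 rms 0.7613036511065352
[[0.5541 0.1754 0.182 ]
 [0.5525 0.1365 0.182 ]
 [0.6524 0.1743 0.182 ]
 [0.6533 0.1357 0.182 ]]
```

```bash
cat >> h.py <<'E'
from scipy.optimize import least_squares
def box(q,pts):
    c,s=np.cos(q[2]),np.sin(q[2]); p=np.array(pts,float)
    return np.c_[q[0]+c*p[:,0]-s*p[:,1],q[1]+s*p[:,0]+c*p[:,1],p[:,2]]
E
python3 - <<'E'
from h import *
np.set_printoptions(precision=4,suppress=True)
ct=cap('top');cs=cap('side')
def up(n,off,s,p): return (np.array(p)+.5)/s-.5+off
T=lambda p:up(0,[215,135],4.8,p); T2=lambda p:up(0,[335,225],5.216,p); S=lambda p:up(0,[235,180],4.133,p)
a,b=.0545,.0615
m=[(ct,T([57,175]),(-a,b,.182)),(ct,T([208,30]),(a,b,.182)),(ct,T([427,133]),(a,-b,.182)),(ct,T([282,287]),(-a,-b,.182)),
(cs,S([325,208]),(-a,b,.182)),(cs,S([92,178]),(a,b,.182)),(cs,S([195,80]),(a,-b,.182)),(cs,S([400,100]),(-a,-b,.182))]
t=[(ct,T2([207,28]),(.08,.083,.07)),(ct,T2([597,157]),(.08,-.083,.07)),(ct,T2([508,497]),(-.08,-.083,.07)),(ct,T2([80,340]),(-.08,.083,.07)),
(ct,T2([470,580]),(-.08,-.083,0)),(ct,T2([65,420]),(-.08,.083,0)),
(cs,S([345,55]),(.08,-.083,.07)),(cs,S([565,65]),(-.08,-.083,.07)),(cs,S([555,155]),(-.08,.083,.07)),(cs,S([555,250]),(-.08,.083,0))]
def fit(m,x0):
    def f(q):
        P=box(q[:3],[k[2] for k in m])+[0,0,q[3]]
        return np.concatenate([proj(k[0],P[i])[0]-k[1] for i,k in enumerate(m)])
    o=least_squares(f,list(x0)+[0]); print(o.x,np.degrees(o.x[2])); print(o.fun.reshape(-1,2).round(1).tolist()); return o.x
R=fit(m,(.6,.15,0)); Q=fit(t,(.59,-.17,.1))
# overlay
for cam,c in(('top',ct),('side',cs)):
    im=c['pixels'][:,:,::-1].copy()
    im=cv2.resize(im,None,fx=3,fy=3)
    def L(q,pts):
        p=proj(c,box(q,pts)); cv2.polylines(im,[np.int32((p+.5)*3)],True,(0,0,255),1)
    for z in(.012,.182): L(R[:3],[(-a,-b,z),(a,-b,z),(a,b,z),(-a,b,z)])
    L(R[:3],[(-.051,-.0205,.182),(.049,-.0205,.182),(.049,.0205,.182),(-.051,.0205,.182)])
    for z in(0,.07): L(Q[:3],[(-.08,-.083,z),(.08,-.083,z),(.08,.083,z),(-.08,.083,z)])
    L(Q[:3],[(-.074,-.077,.006),(.074,-.077,.006),(.074,-.003,.006),(-.074,-.003,.006)])
    im=im[400:1000,630:1400] if cam=='top' else im[480:1000,680:1200]
    cv2.imwrite(f'pics/ov_{cam}.png',im)
print('bucket',onz(ct,[[231,160]],0),onz(ct,[[231,130]],.1), 'stick',onz(cs,[[205,240]],.15))
E
```

```text
[ 0.6046  0.1574 -0.0146 -0.002 ] -0.8392814365063466
[[-1.4, 0.5], [-0.6, 0.2], [0.8, -0.2], [0.6, 1.3], [-0.3, 0.1], [-1.1, -0.7], [-0.3, -0.8], [0.2, 0.3]]
[ 0.5901 -0.1737  0.1396 -0.0009] 7.998846057025623
[[-0.3, -1.6], [1.2, -0.9], [0.8, 1.7], [-1.6, 0.1], [0.4, 0.5], [-0.7, 0.8], [-1.0, -1.3], [-0.6, -0.8], [0.5, 0.6], [-0.9, 1.9]]
bucket [[0.7129 0.3696 0.    ]] [[0.7263 0.3602 0.1   ]] stick [[0.7448 0.2572 0.15  ]]
```

View pics/ov_top.png

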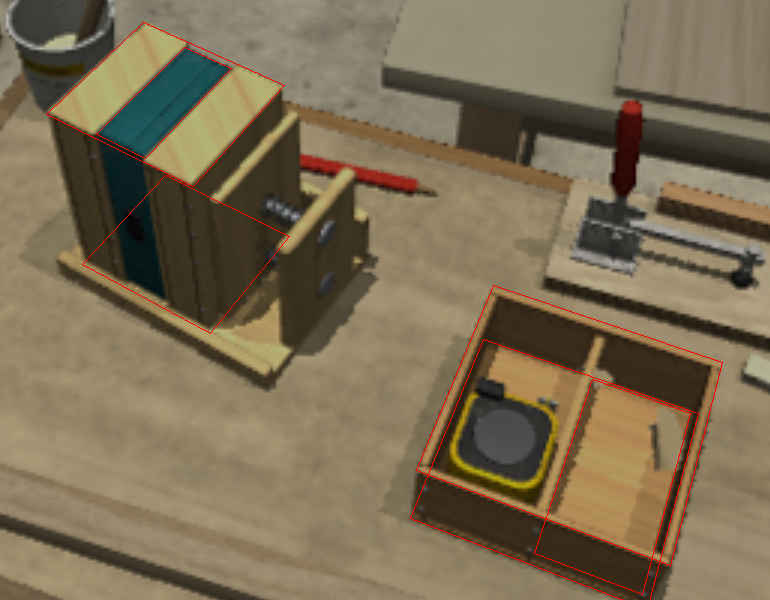

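View pics/ov_side.png

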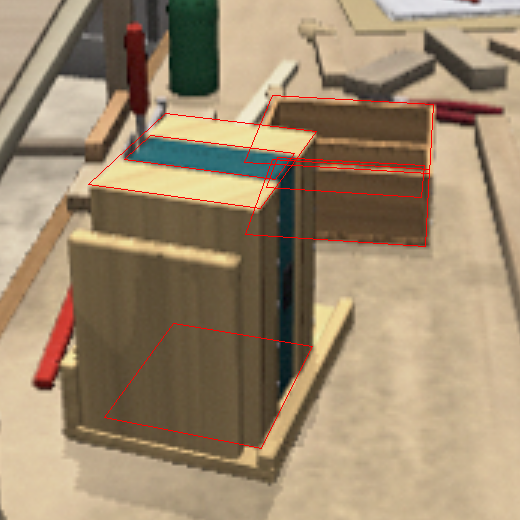

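```bash
cat >> h.py <<'E'
from scipy.spatial.transform import Rotation as Ro
RK=np.array([.6045,.157]); RY=np.radians(-.8)
TO=np.array([.590,-.1737]); TY=np.radians(8.0)
def tool(heading,tilt=0):
    # heading deg of tool x with tool down, then tilt (deg) about world-horizontal axis perpendicular to rack x: top leans to -x(rack)
    R=Ro.from_euler('z',heading,degrees=True).as_matrix()@np.diag([1,-1,-1.])
    ax=np.array([-np.sin(RY),np.cos(RY),0])
    return Ro.from_rotvec(-np.radians(tilt)*ax).as_matrix()@R
def rk(x,y,z): 
    c,s=np.cos(RY),np.sin(RY); return np.array([RK[0]+c*x-s*y,RK[1]+s*x+c*y,z])
def go(p,R):
    s=r.sense(); R0=np.array(s['ee_rot']); 
    d=R0.T@(np.array(p)-s['tcp_pos'])/.025; w=np.degrees(Ro.from_matrix(R0.T@R).as_rotvec())/5
    print('target',np.round(p,3),'delta',np.round(d,2),np.round(w,2))
def st():
    s=r.sense(); print('t',round(s['time_s'],2),'tcp',s['tcp_pos'].round(4),'F',s['wrist_force'].round(1),'w',round(s['gripper_width'],3),'j',s['joints'].round(1));
    p=s['tcp_pos'][:2]-RK; c,q=np.cos(RY),np.sin(RY); print('rack xy',np.round([c*p[0]+q*p[1],-q*p[0]+c*p[1]],4)); return s
E
python3 - <<'E'
from h import *
st(); go(rk(.09,0,.30),tool(-90.8)); go(rk(.09,0,.30),tool(-.8))
E
```

```text
t 1.0 tcp [0.2183 0.5856 0.2225] F [-0.2  0.2 -0.4] w 0.999 j [ 84.4  22.    0.5   0.  -68.4 -14.8]
rack xy [-0.3922  0.4232]
target [0.694 0.156 0.3  ] delta [23.85  9.46 -3.1 ] [-0.   -0.   14.07]
target [0.694 0.156 0.3  ] delta [23.85  9.46 -3.1 ] [-0.   -0.   -3.93]
```

Request:
{"name": "play_rows", "arguments": {
  "deltas": [
    [0, 0, -2, 0, 0, 1.5, 0],
    [0, 0, -4, 0, 0, 3, 0],
    [2, 0.8, -4.3, 0, 0, 4.5, 0],
    [4, 1.6, -4.3, 0, 0, 6, 0],
    [6, 2.4, -4.3, 0, 0, 7.5, 0],
    [8, 3.2, -4.3, 0, 0, 9, 0],
    [10, 4, -4.3, 0, 0, 10.5, 0],
    [12, 4.8, -4.3, 0, 0, 12, 0],
    [14, 5.6, -4.3, 0, 0, 13.5, 0],
    [16, 6.4, -4.3, 0, 0, 14.07, 0],
    [18, 7.2, -4.3, 0, 0, 14.07, 0],
    [20, 8, -4, 0, 0, 14.07, 0]
  ]
}}

```text
time_s: 2.2
tcp_pos: [0.5895, 0.2484, 0.3267]
ee_rot: [[-0.014, -1.0, 0.002], [-1.0, 0.014, 0.001], [-0.001, -0.002, -1.0]]
wrist_force: [-0.3, 1.3, -0.1]
gripper_width: 0.029
```

```bash
python3 - <<'E'
from h import *
st(); go(rk(.09,0,.25),tool(-90.8));go(rk(.085,0,.17),tool(-90.8))
E
```

```text
t 2.2 tcp [0.5895 0.2484 0.3267] F [-0.3  1.3 -0.1] w 0.029 j [ 37.3  20.8  13.2   0.  -82.3 -38.1]
rack xy [-0.0163  0.0912]
target [0.694 0.156 0.25 ] delta [ 3.65 -4.25  3.07] [-0.02  0.01  0.  ]
target [0.689 0.156 0.17 ] delta [ 3.65 -4.04  6.27] [-0.02  0.01  0.  ]
```

Request:
{"name": "play_rows", "arguments": {
  "deltas": [
    [1.2, -1.5, 0, 0, 0, 0, 0],
    [2.4, -3, 0, 0, 0, 0, 0],
    [3.65, -4.25, 1, 0, 0, 0, 0],
    [3.65, -4.25, 2, 0, 0, 0, 0],
    [3.65, -4.25, 2, 0, 0, 0, 0],
    [3.65, -4.25, 2, 0, 0, 0, 0]
  ]
}}

```text
time_s: 2.8
tcp_pos: [0.6929, 0.1572, 0.2761]
ee_rot: [[-0.014, -1.0, -0.0], [-1.0, 0.014, -0.001], [0.001, 0.0, -1.0]]
wrist_force: [-1.4, -0.1, 1.1]
gripper_width: 0.005
```

```bash
python3 - <<'E'
from h import *
st(); go(rk(.08,0,.168),tool(-90.8))
cap('side','s1');cap('top','t1')
for n in('s1','t1'):
    a=cv2.imread(f'pics/{n}.png'); a=a[120:320,180:400]; cv2.imwrite(f'pics/{n}z.png',cv2.resize(a,None,fx=3,fy=3,interpolation=cv2.INTER_CUBIC)[:600])
E
```

```text
t 2.8 tcp [0.6929 0.1572 0.2761] F [-1.4 -0.1  1.1] w 0.005 j [ 25.8  29.3  19.7   0.  -80.4 -26.6]
rack xy [0.0884 0.0014]
target [0.684 0.156 0.168] delta [0.05 0.34 4.32] [ 0.   -0.01  0.01]
```

View pics/s1z.png

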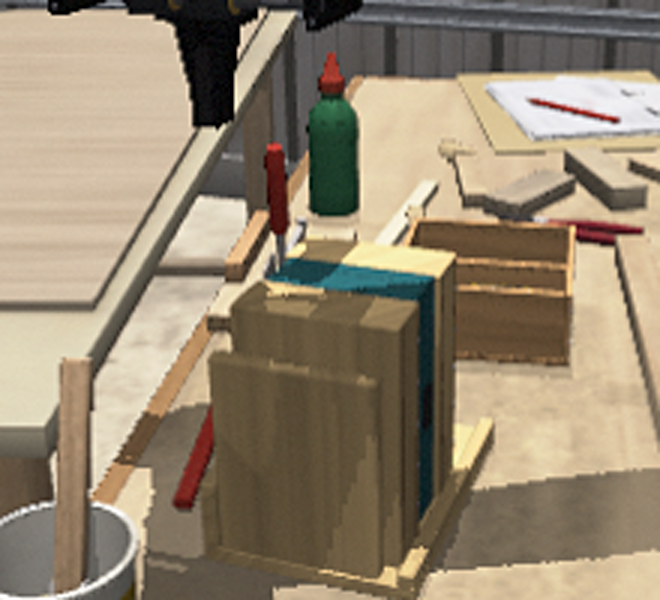

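View pics/t1z.png

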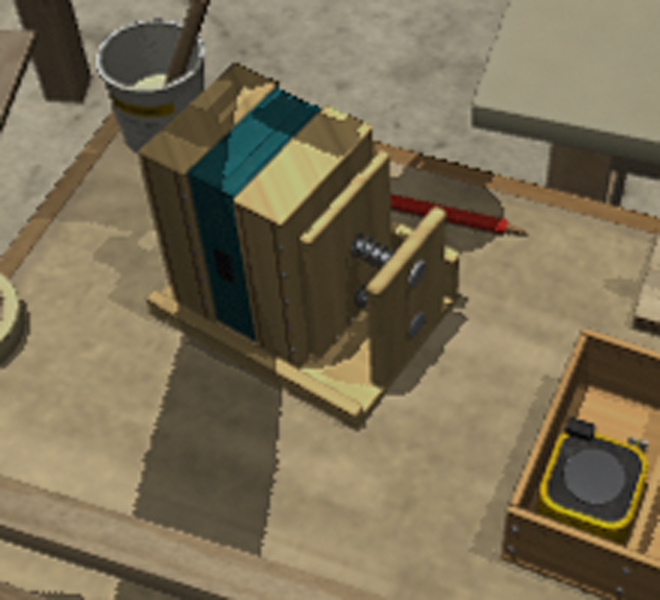

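Request:
{"name": "play_rows", "arguments": {
  "deltas": [
    [0, 0.1, 1.5, 0, 0, 0, 0],
    [0, 0.2, 3, 0, 0, 0, 0],
    [0, 0.3, 4, 0, 0, 0, 0],
    [0, 0.34, 4.3, 0, 0, 0, 0],
    [0, 0.34, 4.3, 0, 0, 0, 0],
    [0, 0.34, 4.3, 0, 0, 0, 0]
  ]
}}

```text
time_s: 3.5
tcp_pos: [0.6857, 0.1582, 0.1713]
ee_rot: [[-0.013, -1.0, 0.005], [-1.0, 0.013, 0.001], [-0.001, -0.005, -1.0]]
wrist_force: [0.3, -0.3, 1.3]
gripper_width: 0.007
```

```bash
python3 - <<'E'
from h import *
st(); go(rk(.064,0,.169),tool(-90.8))
cap('side','s2');cap('top','t2')
a=cv2.imread('pics/s2.png')[160:300,220:360]; b=cv2.imread('pics/t2.png')[120:260,200:340]
cv2.imwrite('pics/c2.png',cv2.resize(np.hstack([a,b]),(800,400),interpolation=cv2.INTER_CUBIC))
E
```

```text
t 3.5 tcp [0.6857 0.1582 0.1713] F [ 0.3 -0.3  1.3] w 0.007 j [ 26.1  31.5   8.6   0.1 -66.8 -26.9]
rack xy [0.0812 0.0024]
target [0.668 0.156 0.169] delta [0.09 0.69 0.09] [-0.05  0.01  0.01]
```

View pics/c2.png

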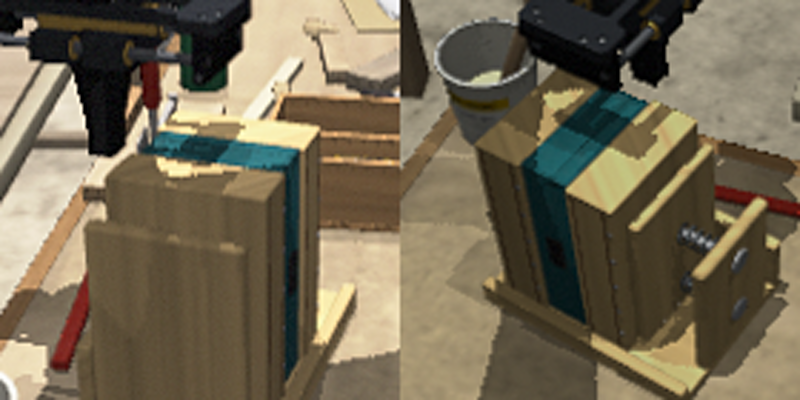

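Request:
{"name": "play_rows", "arguments": {
  "deltas": [
    [0.09, 0.3, 0.09, 0, 0, 0, 0],
    [0.09, 0.6, 0.09, 0, 0, 0, 0],
    [0.09, 0.8, 0, 0, 0, 0, 0],
    [0.09, 1.0, -0.1, 0, 0, 0, 0],
    [0.09, 1.2, -0.2, 0, 0, 0, 0]
  ]
}}

```text
time_s: 4.1
tcp_pos: [0.655, 0.1556, 0.174]
ee_rot: [[-0.014, -1.0, 0.003], [-1.0, 0.014, 0.001], [-0.001, -0.003, -1.0]]
wrist_force: [4.3, -0.4, -2.2]
gripper_width: 0.005
```

```bash
python3 - <<'E'
from h import *
st(); 
cap('side','s3');cap('top','t3')
a=cv2.imread('pics/s3.png')[160:300,220:360]; b=cv2.imread('pics/t3.png')[120:260,200:340]
cv2.imwrite('pics/c3.png',cv2.resize(np.hstack([a,b]),(800,400),interpolation=cv2.INTER_CUBIC))
E
```

```text
t 4.1 tcp [0.655  0.1556 0.174 ] F [ 4.3 -0.4 -2.2] w 0.005 j [ 27.1  28.5   3.8   0.  -65.1 -27.9]
rack xy [ 0.0505 -0.0007]
```

View pics/c3.png

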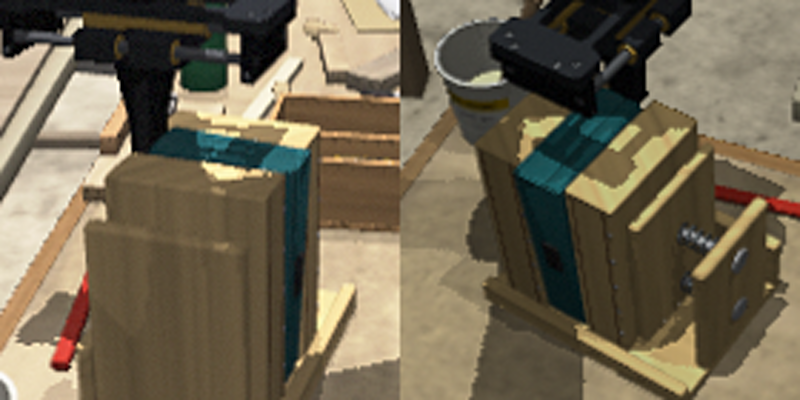

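Request:
{"name": "play_rows", "arguments": {
  "deltas": [
    [0, 0.2, -0.16, 0, 0, 0, 0],
    [0, 0.45, -0.28, 0, 0, 0, 0],
    [0, 0.7, -0.4, 0, 0, 0, 0],
    [0, 0.95, -0.5, 0, 0, 0, 0],
    [0, 1.2, -0.6, 0, 0, 0, 0],
    [0, 1.45, -0.68, 0, 0, 0, 0],
    [0, 1.7, -0.75, 0, 0, 0, 0],
    [0, 1.95, -0.81, 0, 0, 0, 0],
    [0, 1.95, -0.81, 0, 0, 0, 0]
  ]
}}

```text
time_s: 5.1
tcp_pos: [0.6046, 0.156, 0.1943]
ee_rot: [[-0.013, -1.0, -0.001], [-1.0, 0.013, -0.0], [0.0, 0.001, -1.0]]
wrist_force: [0.9, 0.6, 1.1]
gripper_width: 0.009
```

```bash
python3 - <<'E'
from h import *
st(); 
cap('side','s4');cap('top','t4')
a=cv2.imread('pics/s4.png')[160:300,220:360]; b=cv2.imread('pics/t4.png')[120:260,200:340]
cv2.imwrite('pics/c4.png',cv2.resize(np.hstack([a,b]),(800,400),interpolation=cv2.INTER_CUBIC))
E
```

```text
t 5.1 tcp [0.6046 0.156  0.1943] F [0.9 0.6 1.1] w 0.009 j [ 29.3  23.1  -2.   -0.  -64.9 -30.1]
rack xy [ 0.0001 -0.001 ]
```

View pics/c4.png

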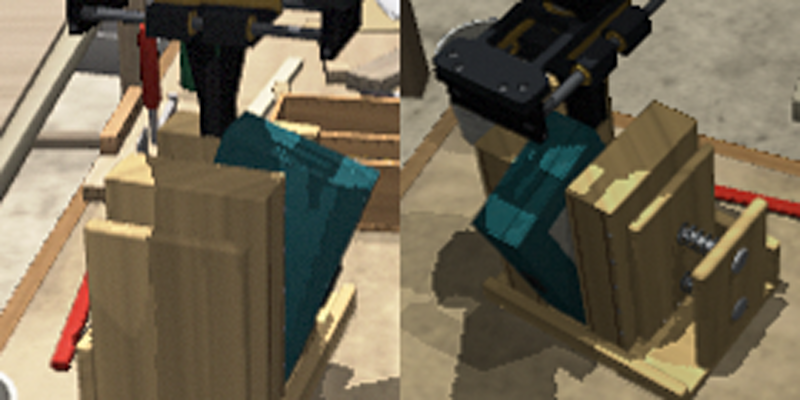

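```bash
cat >> h.py <<'E'
def onplane(c,uv,yl):
    "intersect ray with rack plane y=yl; returns rack coords"
    o,D=ray(c,uv); cs,sn=np.cos(RY),np.sin(RY); M=np.array([[cs,sn,0],[-sn,cs,0],[0,0,1.]])
    o=M@(o-[RK[0],RK[1],0]); D=D@M.T
    return o+D*((yl-o[1])/D[:,1])[:,None]
E
python3 - <<'E'
from h import *
cs=cap('side')
P=onplane(cs,[[305,199.2],[352.3,222.3]],.0205);print(P); d=P[0]-P[1]; print(np.arctan2(d[2],d[0]),np.hypot(d[0],d[2]))
d=P[1]-[-.051,0,.012]; print(np.arctan2(-d[0],d[2]),np.hypot(d[0],d[2]))
im=cs['pixels'][:,:,::-1].copy(); im=cv2.resize(im[170:310,240:380],None,fx=4,fy=4,interpolation=cv2.INTER_CUBIC)
for th,col in((.35,(255,0,0)),(.45,(0,0,255)),(.52,(0,255,0))):
    c,s=np.cos(th),np.sin(th)
    q=[(-.051+c*a-s*b, .0205, .012+s*a+c*b) for a,b in((0,0),(0,.17),(.1,.17))]
    p=proj(cs,box((*RK,RY),q)); cv2.polylines(im,[np.int32((p-[240,170]+.5)*4)],False,col,1)
cv2.imwrite('pics/c5.png',im)
E
```

```text
[[-0.02612527  0.0205      0.21846896]
 [-0.11490195  0.0205      0.18470608]]
0.36342002591024514 0.09498016322780627
0.3543834835209102 0.18414898325639037
```

View pics/c5.png

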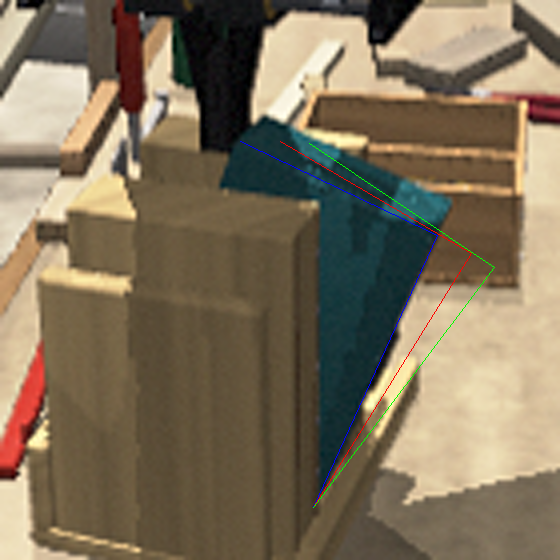

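```bash
python3 - <<'E'
from h import *
ct=cap('top','t5');cs=cap('side')
im=ct['pixels'][:,:,::-1].copy(); im=cv2.resize(im[130:270,200:340],None,fx=4,fy=4,interpolation=cv2.INTER_CUBIC)
im2=cs['pixels'][:,:,::-1].copy(); im2=cv2.resize(im2[170:310,240:380],None,fx=4,fy=4,interpolation=cv2.INTER_CUBIC)
for th,h,col in((.36,0,(255,0,0)),(.36,.01,(0,0,255))):
    c,s=np.cos(th),np.sin(th)
    for y in (.0205,-.0205):
        q=[(-.051+c*a-s*b, y, .012+s*a+c*b) for a,b in((0,h),(0,.17+h),(.1,.17+h))]
        p=proj(ct,box((*RK,RY),q)); cv2.polylines(im,[np.int32((p-[200,130]+.5)*4)],False,col,1)
        p=proj(cs,box((*RK,RY),q)); cv2.polylines(im2,[np.int32((p-[240,170]+.5)*4)],False,col,1)
cv2.imwrite('pics/c6.png',im[:,:])
cv2.imwrite('pics/c7.png',im2[:,:])
E
```

```text
(no output)
```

View pics/c6.png

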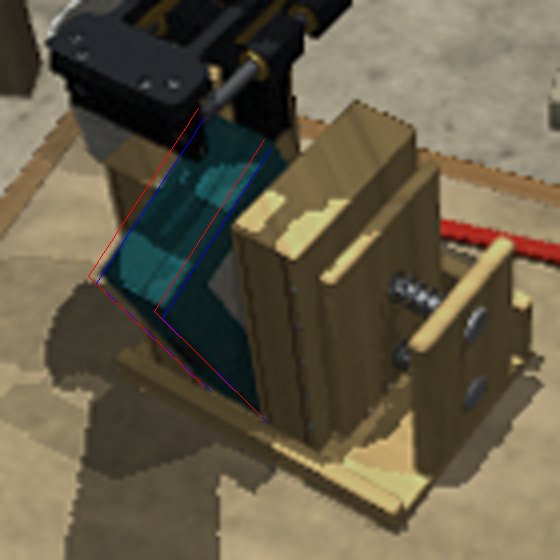

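View pics/c7.png

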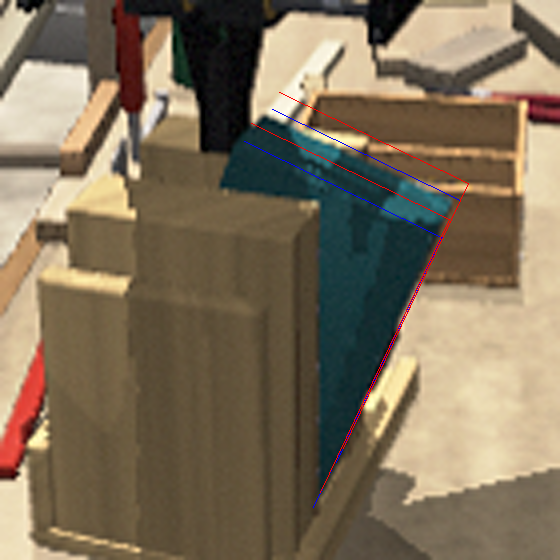

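Request:
{"name": "play_rows", "arguments": {
  "deltas": [
    [0, 0.25, -0.05, 0, 0, 0, 0],
    [0, 0.5, -0.09, 0, 0, 0, 0],
    [0, 0.75, -0.13, 0, 0, 0, 0],
    [0, 0.75, -0.13, 0, 0, 0, 0],
    [0, 0.75, -0.13, 0, 0, 0, 0]
  ]
}}

```text
time_s: 5.85
tcp_pos: [0.5859, 0.1563, 0.1969]
ee_rot: [[-0.014, -1.0, -0.002], [-1.0, 0.014, -0.0], [0.0, 0.002, -1.0]]
wrist_force: [0.9, -0.3, -0.3]
gripper_width: 0.007
```

```bash
cat > ov.py <<'E'
from h import *
import sys
def ov(name,ths,y0=-.001,yw=0):
    ct=cap('top');cs=cap('side'); out=[]
    for cc,(u,v) in((ct,(200,130)),(cs,(250,170))):
        im=cv2.resize(cc['pixels'][v:v+135,u:u+135,::-1].copy(),(400,400),interpolation=cv2.INTER_CUBIC); k=400/135
        for th,col in zip(ths,((255,0,0),(0,0,255))):
            c,s=np.cos(th),np.sin(th)
            for y in (y0+.0205,y0-.0205):
                q=[(-.051+c*a-s*b, y, .012+s*a+c*b) for a,b in((0,0),(0,.17),(.1,.17))]
                p=proj(cc,box((*RK,RY),q)); cv2.polylines(im,[np.int32((p-[u,v]+.5)*k)],False,col,1)
        out.append(im)
    cv2.imwrite(f'pics/{name}.png',np.hstack(out))
E
python3 - <<'E'
from ov import *
st(); ov('c8',(.42,.48))
E
```

```text
t 5.85 tcp [0.5859 0.1563 0.1969] F [ 0.9 -0.3 -0.3] w 0.007 j [ 30.2  21.3  -4.4  -0.  -64.3 -31. ]
rack xy [-0.0186 -0.0009]
```

View pics/c8.png

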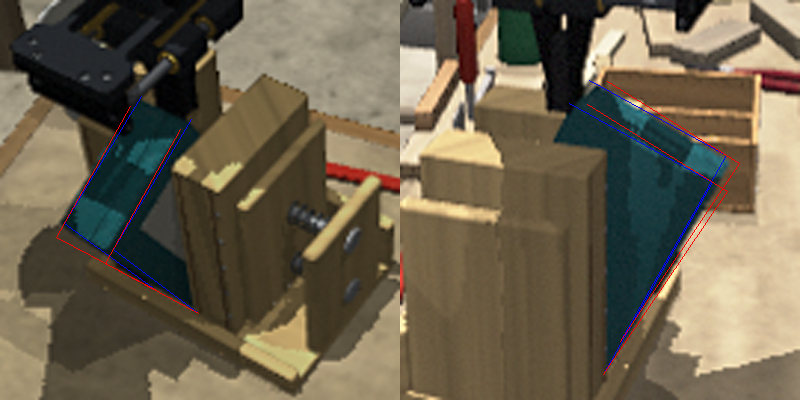

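Request:
{"name": "play_rows", "arguments": {
  "deltas": [
    [0, 0.15, -0.02, 0, 0, 0, 0],
    [0, 0.15, -0.02, 0, 0, 0, 0],
    [0, -0.1, 0, 0, 0, 0, 0],
    [0, -0.6, 0, 0, 0, 0, 0],
    [0, -0.8, -0.3, 0, 0, 0, 0],
    [0, -0.8, -1.5, 0, 0, 0, 0],
    [0, -0.8, -3, 0, 0, 0, 0],
    [0, -0.8, -4.5, 0, 0, 0, 0],
    [0, -0.8, -4.5, 0, 0, 0, 0]
  ]
}}

```text
time_s: 6.85
tcp_pos: [0.6093, 0.1565, 0.3166]
ee_rot: [[-0.013, -1.0, 0.012], [-1.0, 0.014, 0.004], [-0.004, -0.011, -1.0]]
wrist_force: [-0.5, 0.9, 1.0]
gripper_width: 0.01
```

```bash
python3 - <<'E'
from ov import *
st(); ov('c9',(.42,.48))
E
```

```text
t 6.85 tcp [0.6093 0.1565 0.3166] F [-0.5  0.9  1. ] w 0.01 j [ 29.2  19.5   9.9   0.1 -79.7 -30. ]
rack xy [ 0.0048 -0.0005]
```

View pics/c9.png

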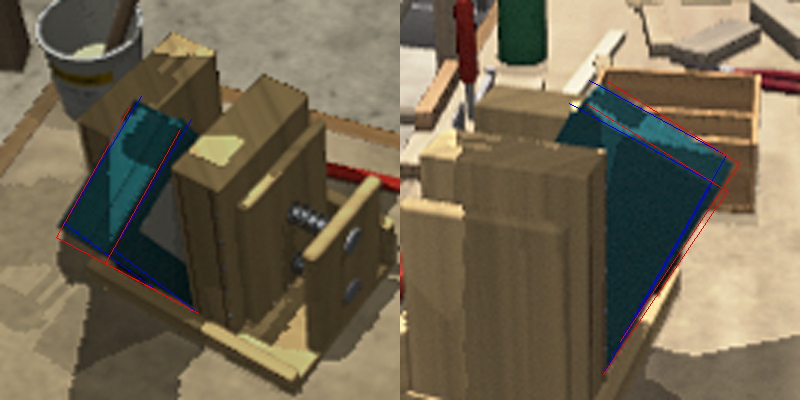

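```bash
python3 - <<'E'
from h import *
st(); go(rk(-.121,-.001,.2325),tool(-.8,25.8))
E
```

```text
t 6.95 tcp [0.6069 0.1563 0.3106] F [ 0.2 -0.4 -0.2] w 0.005 j [ 29.2  19.7   9.4  -0.  -79.6 -30. ]
rack xy [ 0.0024 -0.0007]
target [0.483 0.158 0.232] delta [0.02 4.94 3.12] [  4.02   4.05 -17.67]
```

Request:
{"name": "play_rows", "arguments": {
  "deltas": [
    [0, 0.5, 0, 0.33, 0.34, -1.47, 0],
    [0, 1.2, 0, 0.67, 0.67, -2.94, 0],
    [0, 2, 0, 1, 1.01, -4.42, 20],
    [0, 2.8, 0, 1.34, 1.35, -5.89, 40],
    [0, 3.6, 0, 1.67, 1.69, -7.36, 60],
    [0, 4.3, 0, 2.01, 2.02, -8.83, 80],
    [0, 4.94, 0.4, 2.34, 2.36, -10.3, 87],
    [0, 4.94, 0.9, 2.68, 2.7, -11.78, 87],
    [0, 4.94, 1.4, 3.01, 3.04, -13.25, 87],
    [0, 4.94, 2, 3.35, 3.37, -14.72, 87],
    [0, 4.94, 2.6, 3.68, 3.71, -16.2, 87],
    [0.02, 4.94, 3.12, 4.02, 4.05, -17.67, 87]
  ]
}}

```text
time_s: 8.15
tcp_pos: [0.4822, 0.1569, 0.2292]
ee_rot: [[0.902, -0.009, 0.432], [-0.006, -1.0, -0.008], [0.433, 0.005, -0.902]]
wrist_force: [0.7, -0.6, -0.5]
gripper_width: 0.83
```

```bash
python3 - <<'E'
from ov import *
s=st(); ov('c10',(.44,.48)); go(rk(-.121,-.001,.2325),tool(-.8,25.8)); go(rk(-.0731,-.001,.1335),tool(-.8,25.8))
E
```

```text
t 8.15 tcp [0.4822 0.1569 0.2292] F [ 0.7 -0.6 -0.5] w 0.83 j [ 44.7  -1.  -43.7  34.  -33.6  18.5]
rack xy [-0.1223 -0.0018]
target [0.483 0.158 0.232] delta [ 0.2  -0.15 -0.14] [0.09 0.09 0.02]
target [0.531 0.157 0.134] delta [ 0.23 -0.18  4.26] [0.09 0.09 0.02]
```

View pics/c10.png

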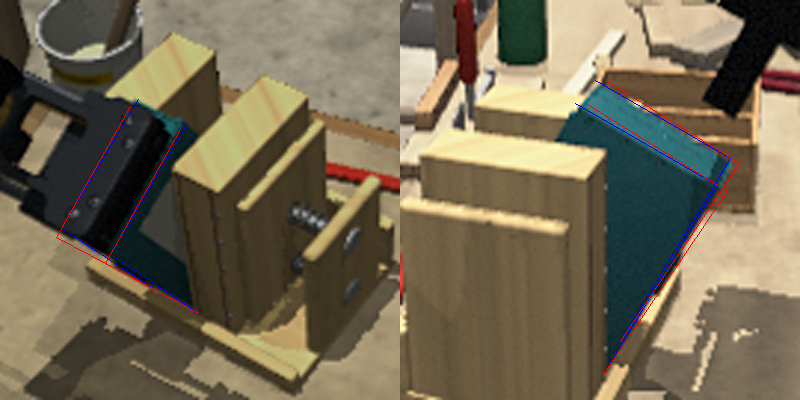

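Request:
{"name": "play_rows", "arguments": {
  "deltas": [
    [0.2, -0.15, 0, 0.09, 0.09, 0, 87],
    [0.23, -0.18, 0.8, 0.09, 0.09, 0, 87],
    [0.23, -0.18, 1.6, 0.09, 0.09, 0, 87],
    [0.23, -0.18, 2.4, 0.09, 0.09, 0, 87],
    [0.23, -0.18, 3.2, 0.09, 0.09, 0, 87],
    [0.23, -0.18, 3.8, 0.09, 0.09, 0, 87],
    [0.23, -0.18, 4.26, 0.09, 0.09, 0, 87],
    [0.23, -0.18, 4.26, 0.09, 0.09, 0, 87]
  ]
}}

```text
time_s: 9.05
tcp_pos: [0.5365, 0.1602, 0.1373]
ee_rot: [[0.897, -0.013, 0.441], [-0.014, -1.0, -0.002], [0.441, -0.004, -0.898]]
wrist_force: [0.2, -0.3, 0.0]
gripper_width: 0.999
```

```bash
python3 - <<'E'
from ov import *
s=st(); ov('c11',(.44,.48)); go(rk(-.0731,-.001,.1335),tool(-.8,25.8))
E
```

```text
t 9.05 tcp [0.5365 0.1602 0.1373] F [ 0.2 -0.3  0. ] w 0.999 j [ 28.7  10.2 -52.3  71.2 -13.   -7.7]
rack xy [-0.068   0.0022]
target [0.531 0.157 0.134] delta [-0.27  0.15  0.1 ] [-0.07 -0.09 -0.02]
```

View pics/c11.png

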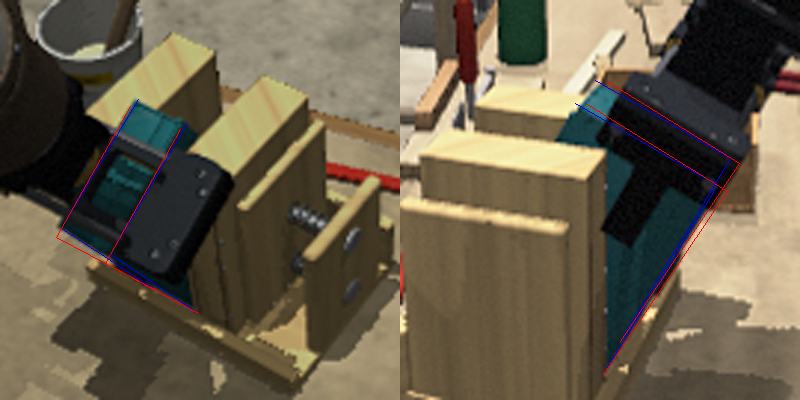

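Request:
{"name": "play_rows", "arguments": {
  "deltas": [
    [-0.2, 0.12, 0, 0, 0, 0, 87],
    [-0.2, 0.12, 0, 0, 0, 0, 87],
    [-0.2, 0.12, 0, 0, 0, 0, 87]
  ]
}}

```text
time_s: 9.45
tcp_pos: [0.531, 0.1586, 0.1369]
ee_rot: [[0.896, -0.011, 0.443], [-0.013, -1.0, 0.001], [0.443, -0.007, -0.897]]
wrist_force: [0.1, 0.5, 0.7]
gripper_width: 0.999
```

```bash
python3 - <<'E'
from ov import *
s=st();  go(rk(-.0731,-.001,.1335),tool(-.8,25.8)); print(s['joint_velocities'].round(2))
E
```

```text
t 9.45 tcp [0.531  0.1586 0.1369] F [0.1 0.5 0.7] w 0.999 j [ 27.6   9.7 -53.3  74.3 -12.3  -9.8]
rack xy [-0.0735  0.0006]
target [0.531 0.157 0.134] delta [-0.05  0.06  0.13] [-0.08 -0.1  -0.  ]
[-0.03  0.24 -0.01  0.54  0.22 -0.34]
```

Request:
{"name": "play_rows", "arguments": {
  "deltas": [
    [0, 0.06, 0, 0, 0, 0, 70],
    [0, 0.06, 0, 0, 0, 0, 55],
    [0, 0.06, 0, 0, 0, 0, 46],
    [0, 0.06, 0, 0, 0, 0, 20],
    [0, 0.06, 0, 0, 0, 0, 10],
    [0, 0.06, 0, 0, 0, 0, 10],
    [0, 0.06, 0, 0, 0, 0, 10],
    [0, 0.06, 0, 0, 0, 0, 10]
  ]
}}

```text
time_s: 10.25
tcp_pos: [0.5303, 0.1591, 0.1359]
ee_rot: [[0.897, -0.006, 0.441], [-0.009, -1.0, 0.005], [0.441, -0.009, -0.897]]
wrist_force: [-1.2, 6.4, 0.3]
gripper_width: 0.466
```

```bash
python3 - <<'E'
from ov import *
s=st();  ov('c12',(.44,.48)); go(rk(-.0731-.02,-.001,.1335+.04),tool(-.8,25.8)); print(s['moment'])
E
```

```text
t 10.25 tcp [0.5303 0.1591 0.1359] F [-1.2  6.4  0.3] w 0.466 j [ 27.4   9.7 -53.4  74.8 -11.8  -9.9]
rack xy [-0.0742  0.0011]
target [0.511 0.157 0.174] delta [-0.01  0.07 -1.68] [-0.13 -0.08  0.04]
[1.27519265 1.32697005 0.49351339]
```

View pics/c12.png

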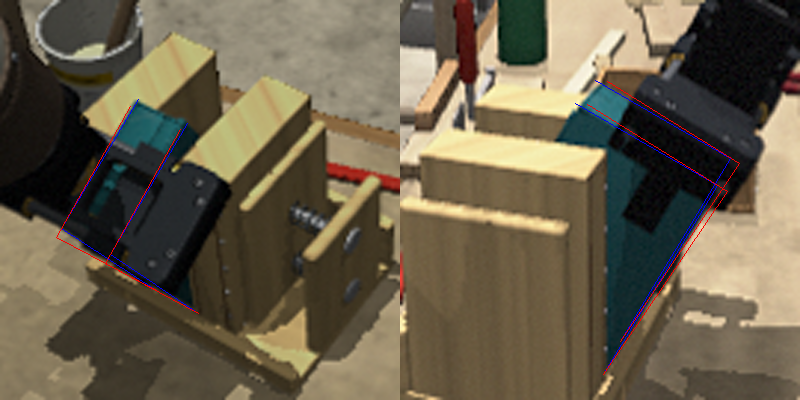

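Request:
{"name": "play_rows", "arguments": {
  "deltas": [
    [0, 0, -0.2, 0, 0, 0, 10],
    [0, 0, -0.5, 0, 0, 0, 10],
    [0, 0, -0.8, 0, 0, 0, 10],
    [0, 0, -1.1, 0, 0, 0, 10],
    [0, 0, -1.4, 0, 0, 0, 10],
    [0, 0, -1.4, 0, 0, 0, 10]
  ]
}}

```text
time_s: 10.95
tcp_pos: [0.5137, 0.158, 0.1661]
ee_rot: [[0.898, -0.008, 0.44], [-0.01, -1.0, 0.003], [0.44, -0.007, -0.898]]
wrist_force: [-6.6, 5.7, -0.5]
gripper_width: 0.466
```

```bash
python3 - <<'E'
from ov import *
s=st();  ov('c13',(.45,)); print(s['ee_rot'].round(3),s['moment'].round(2))
E
```

```text
t 10.95 tcp [0.5137 0.158  0.1661] F [-6.6  5.7 -0.5] w 0.466 j [ 36.4   6.  -50.2  51.9 -19.2   5.7]
rack xy [-0.0908 -0.0002]
[[ 0.898 -0.008  0.44 ]
 [-0.01  -1.     0.003]
 [ 0.44  -0.007 -0.898]] [1.15 3.05 0.64]
```

View pics/c13.png

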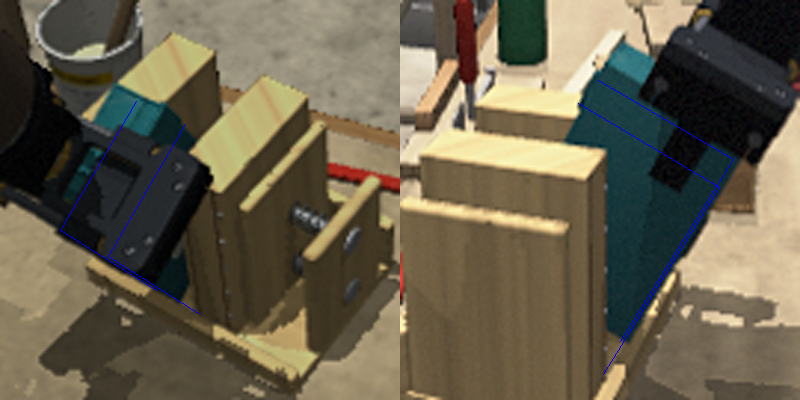

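Request:
{"name": "play_rows", "arguments": {
  "deltas": [
    [0, 0, -0.3, 0, 0, 0, 10],
    [0, 0, -0.6, 0, 0, 0, 10],
    [0, 0, -0.9, 0, 0, 0, 10],
    [0, 0, -1.2, 0, 0, 0, 10],
    [0, 0, -1.5, 0, 0, 0, 10],
    [0, 0, -1.8, 0, 0, 0, 10],
    [0, 0, -2.1, 0, 0, 0, 10],
    [0, 0, -2.4, 0, 0, 0, 10],
    [0, 0, -2.7, 0, 0, 0, 10],
    [0, 0, -3.0, 0, 0, 0, 10]
  ]
}}

```text
time_s: 12.05
tcp_pos: [0.4816, 0.1585, 0.2334]
ee_rot: [[0.898, -0.007, 0.441], [-0.011, -1.0, 0.005], [0.441, -0.009, -0.898]]
wrist_force: [3.0, 6.1, -7.8]
gripper_width: 0.464
```

```bash
python3 - <<'E'
from ov import *
s=st();  ov('c14',(.45,)); print(s['ee_rot'].round(3),s['moment'].round(2)); p=s['tcp_pos']; go(p+[0,0,.06],tool(-.8,25.8)); go([.44,.14,.32],tool(-.8,0)); go([.44,.0,.34],tool(8,0))
E
```

```text
t 12.05 tcp [0.4816 0.1585 0.2334] F [ 3.   6.1 -7.8] w 0.464 j [ 44.7  -1.6 -43.8  34.1 -33.2  18.3]
rack xy [-0.1229 -0.0003]
[[ 0.898 -0.007  0.441]
 [-0.011 -1.     0.005]
 [ 0.441 -0.009 -0.898]] [2.06 1.58 1.31]
target [0.482 0.158 0.293] delta [ 1.04 -0.02 -2.12] [-0.13 -0.08  0.01]
target [0.44 0.14 0.32] delta [ 0.03  0.72 -3.81] [-0.13 -5.24  0.04]
target [0.44 0.   0.34] delta [ 0.45  6.31 -4.56] [ 0.28 -5.24 -1.69]
```

View pics/c14.png

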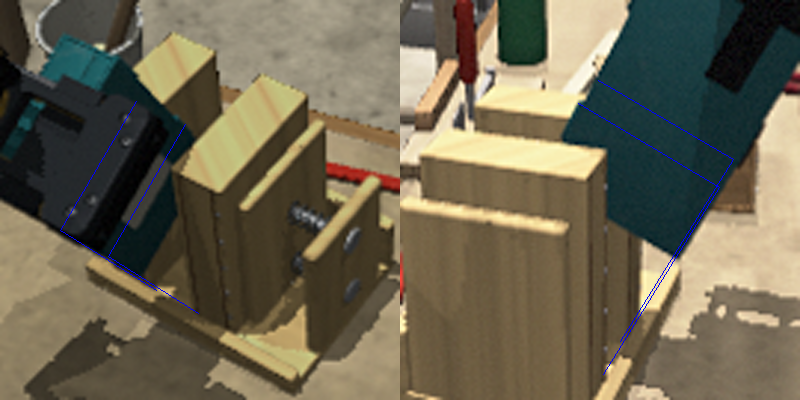

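Request:
{"name": "play_rows", "arguments": {
  "deltas": [
    [0.26, 0, -0.53, 0, 0, 0, 10],
    [0.52, 0, -1.06, 0, 0, 0, 10],
    [0.78, 0, -1.6, 0, 0, 0, 10],
    [1.04, 0, -2.12, 0, 0, 0, 10],
    [0.9, 0, -2.6, 0, -0.5, 0, 10],
    [0.7, 0.2, -3.2, 0, -1.5, 0, 10],
    [0.4, 0.4, -3.6, 0, -2.5, 0, 10],
    [0.1, 0.7, -3.8, 0, -3.5, 0, 10],
    [0.03, 0.72, -3.81, -0.1, -4.5, 0, 10],
    [0.03, 0.72, -3.81, -0.13, -5.24, 0.04, 10],
    [0.03, 0.72, -3.81, -0.13, -5.24, 0.04, 10]
  ]
}}

```text
time_s: 13.25
tcp_pos: [0.4409, 0.1383, 0.3184]
ee_rot: [[1.0, -0.02, -0.004], [-0.02, -1.0, -0.006], [-0.004, 0.006, -1.0]]
wrist_force: [-0.2, 1.5, -4.3]
gripper_width: 0.465
```

```bash
python3 - <<'E'
from ov import *
s=st(); cap('side','s15');cap('top','t15'); print(s['ee_rot'].round(3),s['moment'].round(2)); 
a=cv2.imread('pics/s15.png')[60:310,200:440]; b=cv2.imread('pics/t15.png')[60:310,130:370]
cv2.imwrite('pics/c15.png',cv2.resize(np.hstack([b,a]),(800,416)))
E
```

```text
t 13.25 tcp [0.4409 0.1383 0.3184] F [-0.2  1.5 -4.3] w 0.465 j [ 37.7   2.6 -11.2   0.1 -76.6  51.1]
rack xy [-0.1633 -0.021 ]
[[ 1.    -0.02  -0.004]
 [-0.02  -1.    -0.006]
 [-0.004  0.006 -1.   ]] [-0.07  0.07 -0.01]
```

View pics/c15.png

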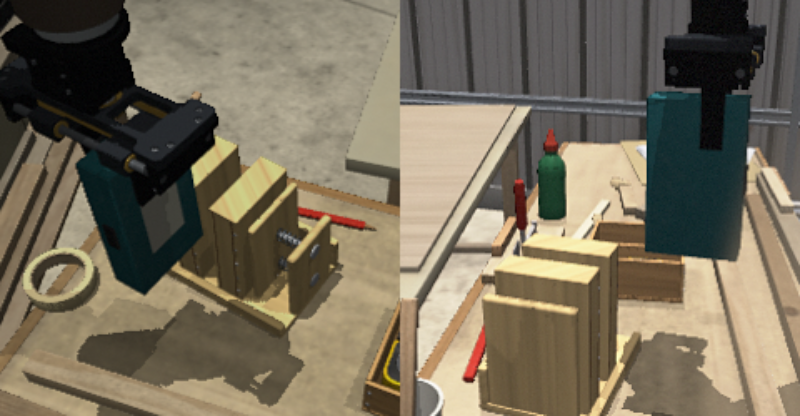

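```bash
python3 - <<'E'
from h import *
go([.5783,-.2157,.318],tool(8,0)); ct=cap('top'); print(onz(ct,[[419,180],[410,215]],.08),onz(ct,[[419,180]],.0))
E
```

```text
target [ 0.578 -0.216  0.318] delta [ 5.79 14.04  0.11] [ 0.07  0.03 -1.81]
[[ 0.83148439 -0.11192013  0.08      ]
 [ 0.7234472  -0.13474381  0.08      ]] [[ 0.90853762 -0.09683798  0.        ]]
```

Request:
{"name": "play_rows", "arguments": {
  "deltas": [
    [0.2, 0.6, 0, 0, 0, 0, 10],
    [0.6, 1.8, 0, 0, 0, -0.2, 10],
    [1.1, 3.1, 0, 0, 0, -0.4, 10],
    [1.7, 4.4, 0, 0, 0, -0.6, 10],
    [2.3, 5.7, 0, 0, 0, -0.8, 10],
    [2.9, 7, 0, 0, 0, -1, 10],
    [3.5, 8.3, 0, 0, 0, -1.2, 10],
    [4.1, 9.6, 0, 0, 0, -1.4, 10],
    [4.7, 10.9, 0, 0, 0, -1.6, 10],
    [5.2, 12.2, 0, 0, 0, -1.8, 10],
    [5.6, 13.3, 0.1, 0.07, 0.03, -1.81, 10],
    [5.79, 14.04, 0.11, 0.07, 0.03, -1.81, 10]
  ]
}}

```text
time_s: 14.6
tcp_pos: [0.5787, -0.2162, 0.318]
ee_rot: [[0.99, 0.14, 0.0], [0.14, -0.99, 0.001], [0.0, -0.001, -1.0]]
wrist_force: [-0.2, 0.4, -3.6]
gripper_width: 0.467
```

Request:
{"name": "play_rows", "arguments": {
  "deltas": [
    [0, 0, 1, 0, 0, 0, 10],
    [0, 0, 2, 0, 0, 0, 10],
    [0, 0, 3, 0, 0, 0, 10],
    [0, 0, 3, 0, 0, 0, 10],
    [0, 0, 3, 0, 0, 0, 10]
  ]
}}

```text
time_s: 15.1
tcp_pos: [0.579, -0.2146, 0.2445]
ee_rot: [[0.99, 0.142, 0.001], [0.142, -0.99, 0.0], [0.002, -0.0, -1.0]]
wrist_force: [0.8, -0.1, -3.8]
gripper_width: 0.466
```

```bash
cat > tv.py <<'E'
from h import *
def tv(name):
    s=st(); ct=cap('top');cs=cap('side'); out=[]
    # predicted case from tcp
    R0=np.array(s['ee_rot']); p=s['tcp_pos']
    def L(u,y,v): return p+R0@np.array([u-.033,y,.1217-v])
    for cc,(u0,v0,w) in((ct,(320,100,250)),(cs,(290,60,250))):
        k=400/w; im=cv2.resize(cc['pixels'][v0:v0+w,u0:u0+w,::-1].copy(),(400,400),interpolation=cv2.INTER_CUBIC)
        def P(X,col): 
            q=proj(cc,np.array(X)); cv2.polylines(im,[np.int32((q-[u0,v0]+.5)*k)],True,col,1)
        for v in(0,.17): P([L(0,-.0205,v),L(.1,-.0205,v),L(.1,.0205,v),L(0,.0205,v)],(0,0,255))
        P(box((*TO,TY),[(-.074,-.077,.07),(.074,-.077,.07),(.074,-.003,.07),(-.074,-.003,.07)]),(0,255,0))
        out.append(im)
    cv2.imwrite(f'pics/{name}.png',np.hstack(out))
    f=L(.0505,0,0)[:2]-TO; c,q=np.cos(TY),np.sin(TY); print('foot in tote (pred)',c*f[0]+q*f[1],-q*f[0]+c*f[1])
E
python3 - <<'E'
from tv import *
tv('c16'); go([.5783,-.2157,.14],tool(8,0))
E
```

```text
t 15.1 tcp [ 0.579  -0.2146  0.2445] F [ 0.8 -0.1 -3.8] w 0.466 j [ -5.4  20.5   1.3  -0.  -70.7 103.5]
rack xy [-0.0203 -0.3719]
foot in tote (pred) 0.0011168623053547403 -0.038936669394434666
target [ 0.578 -0.216  0.14 ] delta [-0.1   0.02  4.25] [ 0.01 -0.06  0.03]
```

View pics/c16.png

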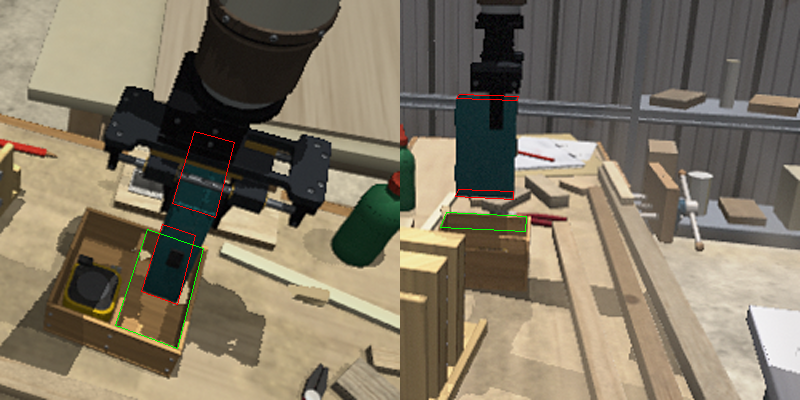

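Request:
{"name": "play_rows", "arguments": {
  "deltas": [
    [-0.05, 0, 0.6, 0, 0, 0, 10],
    [-0.1, 0, 1.3, 0, 0, 0, 10],
    [-0.1, 0, 2, 0, 0, 0, 10],
    [-0.1, 0, 2.7, 0, 0, 0, 10],
    [-0.1, 0, 3.4, 0, 0, 0, 10],
    [-0.1, 0, 4, 0, 0, 0, 10],
    [-0.1, 0, 4.2, 0, 0, 0, 10],
    [-0.1, 0, 4.2, 0, 0, 0, 10]
  ]
}}

```text
time_s: 16.0
tcp_pos: [0.5774, -0.215, 0.1395]
ee_rot: [[0.99, 0.141, 0.002], [0.141, -0.99, 0.001], [0.003, -0.001, -1.0]]
wrist_force: [0.6, 0.1, -3.7]
gripper_width: 0.464
```

```bash
python3 - <<'E'
from tv import *
tv('c17'); print(r.sense()['moment'])
E
```

```text
t 16.0 tcp [ 0.5774 -0.215   0.1395] F [ 0.6  0.1 -3.7] w 0.464 j [-5.400e+00  2.500e+01 -7.500e+00 -1.000e-01 -5.740e+01  1.036e+02]
rack xy [-0.0219 -0.3723]
foot in tote (pred) -0.00044965547949493614 -0.03898618410773181
[-0.08992677  0.01833271 -0.01982072]
```

View pics/c17.png

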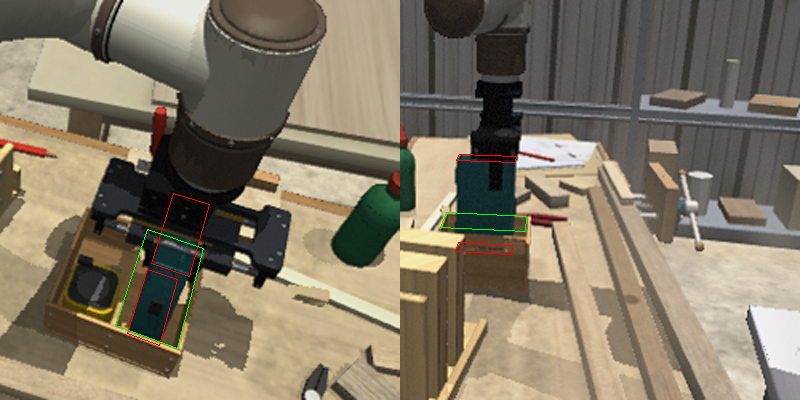

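Request:
{"name": "play_rows", "arguments": {
  "deltas": [
    [0, 0, 0.1, 0, 0, 0, 10],
    [0, 0, 0.2, 0, 0, 0, 10],
    [0, 0, 0.3, 0, 0, 0, 10],
    [0, 0, 0.3, 0, 0, 0, 10]
  ]
}}

```text
time_s: 16.5
tcp_pos: [0.5767, -0.2149, 0.131]
ee_rot: [[0.99, 0.141, 0.001], [0.141, -0.99, 0.002], [0.001, -0.002, -1.0]]
wrist_force: [-0.0, 0.6, -4.5]
gripper_width: 0.466
```

Request:
{"name": "play_rows", "arguments": {
  "deltas": [
    [0, 0, 0.05, 0, 0, 0, 10],
    [0, 0, 0.1, 0, 0, 0, 10],
    [0, 0, 0.1, 0, 0, 0, 10]
  ]
}}

```text
time_s: 16.8
tcp_pos: [0.577, -0.2149, 0.1288]
ee_rot: [[0.99, 0.141, 0.002], [0.141, -0.99, 0.001], [0.002, -0.001, -1.0]]
wrist_force: [-0.2, 0.2, -3.6]
gripper_width: 0.465
```

Request:
{"name": "play_rows", "arguments": {
  "deltas": [
    [0, 0, 0.05, 0, 0, 0, 10],
    [0, 0, 0.08, 0, 0, 0, 10],
    [0, 0, 0.08, 0, 0, 0, 10]
  ]
}}

```text
time_s: 17.1
tcp_pos: [0.577, -0.2151, 0.1286]
ee_rot: [[0.99, 0.141, 0.002], [0.141, -0.99, 0.001], [0.003, -0.001, -1.0]]
wrist_force: [-3.5, 1.6, 5.7]
gripper_width: 0.465
```

Contact: the vertical force went from -3.6 to +5.7 N, with the TCP at the predicted height. Opening the fingers.

Request:
{"name": "play_rows", "arguments": {
  "deltas": [
    [0, 0, -0.03, 0, 0, 0, 10],
    [0, 0, -0.03, 0, 0, 0, 44],
    [0, 0, -0.03, 0, 0, 0, 50],
    [0, 0, -0.03, 0, 0, 0, 60],
    [0, 0, -0.03, 0, 0, 0, 75],
    [0, 0, -0.03, 0, 0, 0, 75],
    [0, 0, -0.03, 0, 0, 0, 75]
  ]
}}

```text
time_s: 17.8
tcp_pos: [0.5771, -0.2149, 0.1276]
ee_rot: [[0.99, 0.141, 0.002], [0.141, -0.99, 0.002], [0.002, -0.001, -1.0]]
wrist_force: [-0.2, 0.3, 1.2]
gripper_width: 0.826
```

```bash
python3 - <<'E'
from tv import *
tv('c18')
E
```

```text
t 17.8 tcp [ 0.5771 -0.2149  0.1276] F [-0.2  0.3  1.2] w 0.826 j [-5.400e+00  2.570e+01 -8.300e+00 -1.000e-01 -5.600e+01  1.036e+02]
rack xy [-0.0222 -0.3723]
foot in tote (pred) -0.0008064532557962752 -0.03884976195275708
```

View pics/c18.png

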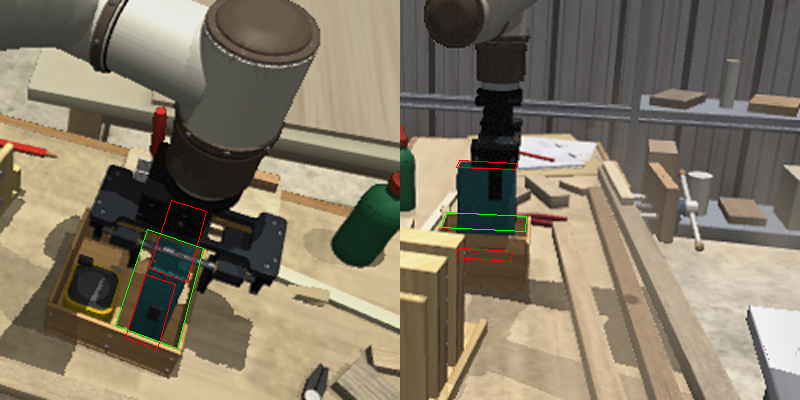

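Released, and the case is standing on its own. Retreating straight up.

Request:
{"name": "play_rows", "arguments": {
  "deltas": [
    [0, 0, -0.3, 0, 0, 0, 80],
    [0, 0, -0.9, 0, 0, 0, 80],
    [0, 0, -1.8, 0, 0, 0, 80],
    [0, 0, -3, 0, 0, 0, 80],
    [0, 0, -4.2, 0, 0, 0, 80],
    [0, 0, -5.4, 0, 0, 0, 80],
    [-1, 0, -6, 0, 0, 0, 80],
    [-3, 0, -6, 0, 0, 0, 80],
    [-4.5, 0, -6, 0, 0, 0, 80],
    [-4.5, 0, -6, 0, 0, 0, 80],
    [-4.5, 0, -6, 0, 0, 0, 80]
  ]
}}

```text
time_s: 19.0
tcp_pos: [0.4651, -0.2313, 0.2788]
ee_rot: [[0.99, 0.14, 0.004], [0.14, -0.99, 0.001], [0.004, -0.0, -1.0]]
wrist_force: [-0.1, -0.3, 0.1]
gripper_width: 0.922
```

```bash
python3 - <<'E'
from h import *
st(); cc=[cap('top'),cap('side')]; out=[]
for c,(u0,v0,w) in zip(cc,((200,110,250),(220,100,200))):
    k=400/w; im=cv2.resize(c['pixels'][v0:v0+w,u0:u0+w,::-1].copy(),(400,400),interpolation=cv2.INTER_CUBIC)
    def P(X,col):
        q=proj(c,np.array(X)); cv2.polylines(im,[np.int32((q-[u0,v0]+.5)*k)],True,col,1)
    for z in(.006,.176): P(box((*TO,TY),[(-.051,-.0605,z),(.049,-.0605,z),(.049,-.0195,z),(-.051,-.0195,z)]),(0,0,255))
    for y in(.041,-.041): P(box((*RK,RY),[(-.0545,y-.0205,.182),(.0545,y-.0205,.182),(.0545,y+.0205,.182),(-.0545,y+.0205,.182)]),(0,255,0))
    out.append(im)
cv2.imwrite('pics/c19.png',np.hstack(out))
for cam in('top','side'):
  for n in('bit_case','ply_box_a','tape'): print(cam,n,[(np.round(d['centre'],3),round(d['score'],2)) for d in r.spot_in(cam,n)])
E
```

```text
t 19.0 tcp [ 0.4651 -0.2313  0.2788] F [-0.1 -0.3  0.1] w 0.922 j [-8.600e+00  9.400e+00 -8.800e+00 -1.000e-01 -7.150e+01  1.067e+02]
rack xy [-0.134  -0.3902]
top bit_case [(array([ 0.545, -0.22 ,  0.124]), 0.68)]
top ply_box_a [(array([0.572, 0.182, 0.153]), 0.89), (array([0.566, 0.119, 0.16 ]), 0.61)]
top tape [(array([ 0.558, -0.137,  0.047]), 0.75)]
side bit_case [(array([ 0.588, -0.192,  0.123]), 0.78)]
side ply_box_a [(array([0.559, 0.149, 0.17 ]), 0.91), (array([0.57 , 0.218, 0.163]), 0.78), (array([ 0.587, -0.189,  0.123]), 0.33)]
side tape []
```

View pics/c19.png

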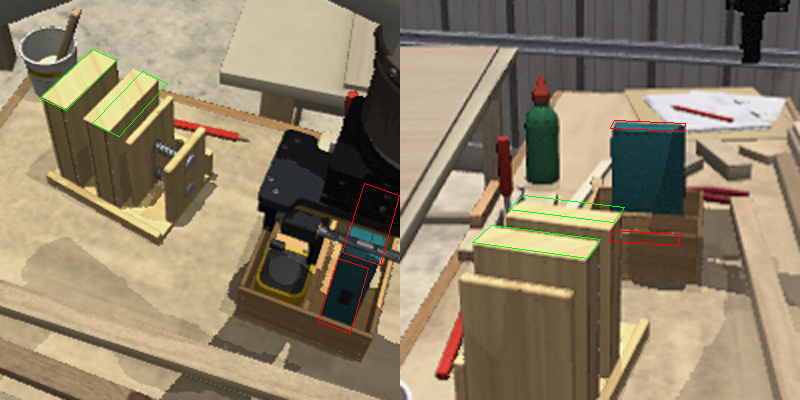

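The side view shows the case upright in the bay, with its top on the predicted outline at z = 0.176. Both boxes are standing; the right one followed the cheek a few mm. The tape has not moved, so I'm handing in.

```bash
python3 - <<'E'
from h import *
st(); print(r.sense()['joint_velocities'].round(2)); r.finish_job()
E
```

```text
t 19.4 tcp [ 0.4659 -0.2309  0.277 ] F [ 1.  -1.   0.1] w 0.92 j [-8.500e+00  9.700e+00 -8.800e+00 -1.000e-01 -7.150e+01  1.067e+02]
rack xy [-0.1332 -0.3898]
[-0.11 -0.38 -0.21 -0.12  0.01 -0.11]
the job is handed in; nothing more can be done
```

I tipped the drill-bit case forward with the closed fingers behind its top edge until it leaned about 0.45 rad, and it stayed there by itself. I then gripped the part sticking out, drew it out along its own axis, turned it upright, and stood it in the empty bay. I handed the job in at 19.4 s; `r.finish_job()` gave no verdict.

**Last checks**
- **Case:** It stands upright in the bay. Its foot is predicted at about (-0.001, -0.039) m in the tote frame, and its outline in the side view matches a case resting on the bay floor. In the top view the gripper hid part of it, but what showed agreed.
- **Plywood boxes:** Both stand upright in the rack. The right one moved about 6 mm as the sprung cheek followed.
- **Tape measure:** The trained network put it within about 5 mm of its first position in the top view. It did not find the tape in the side view, which barely showed it at the start either.
- **Robot:** It was clear of everything. Wrist force read within about 1 N of zero and the joints were almost still.

**Disagreements**
- The two cameras disagreed by up to about 8 mm in y on the rack and tote. I used the combined fit, and the predicted outlines matched both pictures.
- The networks' early point for the top of the case was about 45 mm nearer the robot than my corner fit. I used the fit, and contact came where it predicted.

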